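True up a stud with a try square and hold it

ROBOT

A 7-joint arm with a two-finger parallel gripper is mounted at the origin on the work surface. World frame = base frame: x ahead of the robot, y to its left, z up, the work surface at z = 0. Lengths are in m, angles in rad, forces in N, time in s.
With the tool pointing down it reaches from about 0.425 to 0.925 m from the base axis. Payload 6.8 kg.
Tool frame: the origin (TCP) lies on the front face of the gripper's body, between the roots of the fingers; the fingertips stand 73 mm ahead of it and the grasp point (between the pads) lies r.pinch_z ahead of it (r.pinch_z is the distance from the TCP to the grasp point, in m); z points along the fingers, y is the direction in which the jaws open and shut (so a half turn about z gives the same grasp; the last joint's range is limited). The gripper opens to 85 mm and grips with 20 to 120 N. Pads are 22 mm wide; open, the fingers measure 114 mm over their backs; the gripper's body (76 mm by 85 mm) begins 54 mm behind the grasp point. The pads swing forward as they close: fully open they stand 13 mm farther back than shut.
Start: joints at [1.131, 0.477, 0.022, 1.555, -0.011, 1.109, -0.083], TCP at [0.22, -0.638, 0.304] pointing down, gripper open.
Joint ranges: [-2.96, 2.96], [-0.34, 2.1], [-1.41, 1.46], [0.24, 2.44], [-1.37, 4.51], [0.17, 1.92], [-2.96, 2.96]. Speed limits (rad/s): [2.39, 2.39, 3.14, 3.14, 3.14, 3.14, 3.14].

INTERFACE

Orientations are given as a rotation vector (axis times angle).
In Python, from bench import readout, grab_frame, r, search_frame, masks_of, tip_of gives the robot as it stands.
- The arm moves only by the tool step_arm, never from a script. Its argument "commands" is a list of rows, each a list of 7 numbers: the shift along the tool's x, y, z as a fraction of full scale, then the turn, a rotation vector about the tool's x, y, z as a fraction of full scale, then the gripper's target within -1 to 1 (shut at 1, half-way at 0, fully open at -1). In form: [[tx, ty, tz, ax, ay, az, hand], ...]. A call has exactly 10 rows; each row is the pose to reach, as a shift and turn from the pose measured when the call began, along the tool's axes at that moment, turning the shorter way round; what a row does not reach only later rows make up. Full scale, the value 1, is 500 mm for a shift and 360 degrees for a turn. A row lasts 1/8 s, in which the tool goes at most 62.5 mm and 10.7 degrees, less where a joint would pass 70% of its speed; a pose out of reach is approached as far as the arm can. A call with a number of a shift or a turn outside -1 to 1 is refused whole. A call with a gripper value outside its range is refused whole. The fingers move at their own pace and stop on an object; "newtons" is the grip in N (left out, the last holds). Time passes only in rows, so rows that repeat a pose let the fingers close, or fill a call up. It gives the time, the measured TCP pose, the force and the opening at its end, in the units of the state.
- readout.get_obs(): the state, without advancing time (a new reading comes with each control period).
- grab_frame(name): name is "side" or "top"; returns a dict with "img" (384x512x3 uint8, red, green, blue), "K" (3x3 intrinsics, pixels), "world_to_cam" (4x4, takes a point from world to camera coordinates). Camera axes: x right, y down, z forward; pixel columns grow to the right and rows downward; lengths in m; the calibration is good to about 2 mm. A picture is of the moment at which its call begins. There is no depth.
- r.hand_in(): hands the job in, once; it reports no verdict.
Trained networks look in a picture, given as the dict that the camera call returned (one of the last four; its "shot" number tells which), for a name from the list of things; names that differ only in an ending like _2 or _b are one class to them, and where a whole thing is asked for, a point or a joint stands for the part that bears it (a point fixed in the world has none). Each returns a list of dicts, best first, with "p" (0 to 1); they miss things now and then, are a little off and sometimes report something else, mostly with a low value. They report only what shows in the picture. A call takes as long as a camera call. They do not tell look-alikes from the thing itself.
- search_frame(thing, picture): "extent" ([centre column, centre row, width, height] in pixels, round what is visible of it).
- masks_of(thing, picture): "pixels" (384x512 bool, what is visible of it) and "extent" ([centre column, centre row, width, height] in pixels, round what is visible of it).
- tip_of(thing, picture): "point" ([column, row] in pixels: a listed point, or the origin of a listed thing).
The state is a dict: "clock": time; "joints": joint angles; "qvel": joint speeds; "tau": joint torques, N m; "tcp_pos": TCP position; "orientation": TCP orientation; "contact_force": force on the tool from outside, world axes, zero at the start; "moment": the same for the moment, N m; "grip_width": finger opening in m.
Only numpy, scipy, OpenCV 4.12 (cv2) and the standard library are available. Lean on these libraries where they do the work, as an engineer would, in place of code of your own. Each camera call takes 0.05 s, during which the arm holds its last target. There are 200 camera calls.

TASK

Take the try square, stand it on its stock lengthwise along the middle of the raised plate with its blade towards the leaning stud, and press it into the corner until the stud is pushed fully upright and the stock lies flat on the plate and the blade flat along the stud. Finish while still holding the square there, pressing it firmly both down on the plate and against the stud, with about 15 N each way (never more than 60 N); do not let go. Leave everything else on the bench where it is.

Things in the scene. Friction and masses are not known exactly. Their poses are not given: they have to be found in the camera images.
- square: try square, 0.24 kg, standing loose on its dark wooden stock (150 long x 24 thick x 34 mm tall, brass-topped); aluminium blade 40 wide x 8 thick rises at one end to 160 mm above the underside. Origin: on the underside, below the blade's middle; x along the stock to the heel, y across, z up. Stock spans x -130 to +20 mm; blade edge and stock end are flush at x = +20.
- heel (a point): the square's heel: the outside corner between the underside of the stock and the blade's outer edge, middle of the thickness; axes as the square. Both faces drag when pressed (friction up to about 0.7), so push down and against the stud about equally at the end, and slide along the plate lightly before that
- blade_grip (a point): middle of the blade's width and thickness, 25 mm below its top end (135 mm above the stock's underside): a good place to pinch it from above across its 8 mm thickness; axes as the square
- plate: raised bottom plate, fixed: pale plywood bar 300 long x 50 wide x 36 mm on two dark bearers (90 mm across, 40 mm tall); its top is 76 mm above the bench. Origin on the bench directly below the inside corner; x along the plate towards the stud, y across, z up. The bar spans x -210 to +90 mm; its top is free from -210 to 0.
- corner (a point): the inside corner: middle of the plate's width, on its top face, at the stud's foot; axes as the plate
- stop_block: red block 28 long x 50 wide x 60 mm tall, fixed on the plate behind the stud (from 46 to 74 mm beyond the inside corner); it carries the stud. Origin at the inside corner, axes as the plate
- stud (a joint): lean (rad) of the stud, a wooden post 45 x 45 x 150 mm tall on the plate in front of the red block, brass pin at its foot. 0 = upright, hard against its stop; positive (to 0.12) = leaning over the free plate. Pivots about the inside corner's edge; stiff: about 2 N at its top moves it, and it stays where left
- hammer: bystander: hammer with a steel head and wooden handle, lying on the bench
- glue: bystander: white glue bottle with orange cap, 54 mm across, 150 mm tall, standing
- tin: bystander: yellow open pot, 74 mm across, 100 mm tall
- offcut: bystander: wooden offcut 120 x 45 x 36 mm lying on the bench
- screw_tray: bystander: red two-part screw tray 120 x 160 x 45 mm
- driver: bystander: screwdriver with blue handle lying on the bench
Mind the look-alikes: they are no part of the job. Of the things that look like the square, the largest one is meant.

How it is judged:
On the way, in this order (a step that is already met when the one before it is completed fails the run):
1. the square is held up clear of the bench (height (world z) of square above 0.03 m and contact force between the fingers and square above 1 N), for 0.2 s.
2. the square stands on its stock, lengthwise on the plate (contact force between square and plate above 0.5 N and angle between the x axis of square and the x axis of plate, either way round below 0.05 rad and angle between the z axis of square and the z axis of plate, either way round below 0.06 rad and z of heel in the frame of corner between -0.004 and 0.004 m and y of heel in the frame of corner between -0.012 and 0.012 m), for 0.1 s.
At the end, for the whole second after the job is handed in: Still gripped (over 3 N), pressing over 3.5 N on the plate and 2 N on the stud; heel within 4 mm of the corner lengthwise and in height, 12 mm of the plate's middle; upright within 0.025 rad, in line with the plate within 0.05 rad, at rest; stud upright within 0.012 rad (contact force between square and plate above 3.5 N and contact force between square and stop_block above 2 N and contact force between the fingers and square above 3 N and value of joint stud below 0.012 rad and x of heel in the frame of corner between -0.004 and 0.004 m and z of heel in the frame of corner between -0.004 and 0.004 m and y of heel in the frame of corner between -0.012 and 0.012 m and angle between the z axis of square and the z axis of plate, either way round below 0.025 rad and angle between the x axis of square and the x axis of plate, either way round below 0.05 rad and linear speed of square below 0.02 m/s); the arm keeps its last pose, push and grip.
It fails at once if the square is pressed with more than 60 N on the plate or the stud (contact force between square and plate above 60 N or contact force between square and stop_block above 60 N).
It fails at once if a bystander on the bench is moved more than 30 mm (distance of any of hammer, glue, tin, offcut, screw_tray, driver from where it was at the start of the episode above 0.03 m).
It also fails if it takes over 64 s, if anything falls off the work surface, if the arm or the gripper's body presses on something with over 40 N, if the wrist force passes 120 N, or if a joint passes its speed limit or range.

## Working session

There is one attempt and no reset: what is moved stays moved. The work goes in short steps, Python scripts to look and compute and a tool call to move; the robot and the scene stay as the last step left them, time stands still between calls to the robot, and variables do not carry over. Pictures are saved under pics/ and viewed, about 8 in all and at most 12, crops included, and the job is handed in when it is done.

Besides the shell and the picture viewer there is one more tool, called after ">>>" by a JSON object that holds its "name" and its "arguments". step_arm: Moves the arm, as the interface text tells. Its arguments: {"type":"object","properties":{"commands":{"type":"array"},"newtons":{"type":"number"}},"required":["commands"]}

```bash
mkdir -p pics; ls
python3 - <<'E'
from bench import *
import cv2,numpy as np
o=readout.get_obs(); print({k:np.round(v,3).tolist() for k,v in o.items()}, r.pinch_z)
a=grab_frame("side");b=grab_frame("top")
for n,f in(("side",a),("top",b)):
    print(n,np.round(f["K"],1).tolist(),np.round(f["world_to_cam"],3).tolist())
    for t in("square","plate","stud","stop_block"):
        for d in search_frame(t,f)[:4]: print(n,t,round(d["p"],2),np.round(d["extent"]).tolist())
    for t in("heel","blade_grip","corner","square"):
        for d in tip_of(t,f)[:4]: print(n,"tip",t,round(d["p"],2),np.round(d["point"],1).tolist())
    cv2.imwrite(f"pics/{n}0.png",cv2.resize(f["img"][:,:,::-1],(768,576)))
E
```

```text
pics
{'clock': 0.0, 'joints': [1.131, 0.478, 0.022, 1.556, -0.012, 1.109, -0.083], 'qvel': [0.0, -0.0, 0.001, 0.0, 0.0, 0.0, 0.001], 'tau': [-0.0, -59.644, 1.608, -28.12, 0.012, 0.009, 0.0], 'tcp_pos': [0.22, -0.638, 0.303], 'orientation': [-3.097, -0.518, 0.001], 'contact_force': [0.312, 0.652, -0.683], 'moment': [0.023, 0.01, 0.018], 'grip_width': 0.085} 0.0539
side [[408.0, 0.0, 258.7], [0.0, 408.0, 195.5], [0.0, 0.0, 1.0]] [[0.999, -0.035, 0.013, -0.551], [-0.008, -0.544, -0.839, 0.075], [0.036, 0.838, -0.544, 1.674], [0.0, 0.0, 0.0, 1.0]]
side square 0.74 [255.0, 225.0, 24.0, 63.0]
side square 0.68 [241.0, 206.0, 29.0, 22.0]
side square 0.65 [220.0, 230.0, 29.0, 31.0]
side plate 0.83 [270.0, 198.0, 26.0, 43.0]
side stud 0.73 [270.0, 161.0, 9.0, 34.0]
side stop_block 0.8 [267.0, 161.0, 16.0, 35.0]
side tip heel 0.93 [262.1, 231.6]
side tip heel 0.81 [249.6, 216.1]
side tip heel 0.55 [234.5, 241.6]
side tip heel 0.42 [261.5, 233.2]
side tip blade_grip 0.89 [226.0, 224.3]
side tip blade_grip 0.76 [259.5, 205.6]
side tip blade_grip 0.56 [248.0, 194.9]
side tip corner 0.96 [267.4, 17
[... 281 characters left out ...]
, -0.001, -0.999, 1.681], [0.0, 0.0, 0.0, 1.0]]
top square 0.72 [302.0, 232.0, 21.0, 25.0]
top square 0.65 [258.0, 205.0, 10.0, 32.0]
top square 0.54 [311.0, 193.0, 41.0, 26.0]
top plate 0.61 [225.0, 169.0, 87.0, 35.0]
top stud 0.73 [104.0, 172.0, 9.0, 57.0]
top stud 0.71 [198.0, 166.0, 15.0, 18.0]
top stop_block 0.94 [196.0, 167.0, 25.0, 19.0]
top tip heel 0.77 [310.0, 215.1]
top tip heel 0.57 [289.5, 182.0]
top tip heel 0.44 [259.4, 189.1]
top tip blade_grip 0.73 [310.0, 220.6]
top tip blade_grip 0.58 [300.3, 182.4]
top tip blade_grip 0.43 [260.7, 197.2]
top tip corner 0.8 [206.4, 167.3]
top tip square 0.9 [293.3, 186.3]
top tip square 0.49 [256.5, 193.2]
top tip square 0.46 [308.4, 218.0]
```

View pics/side0.png

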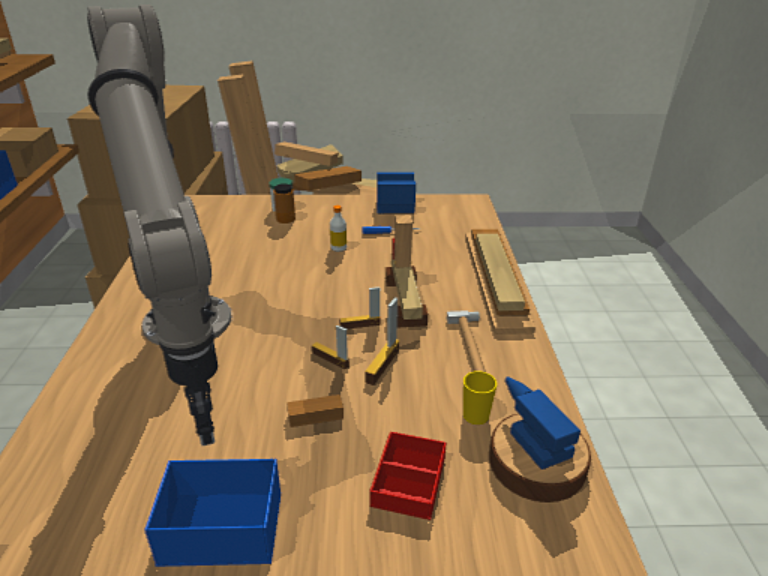

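View pics/top0.png

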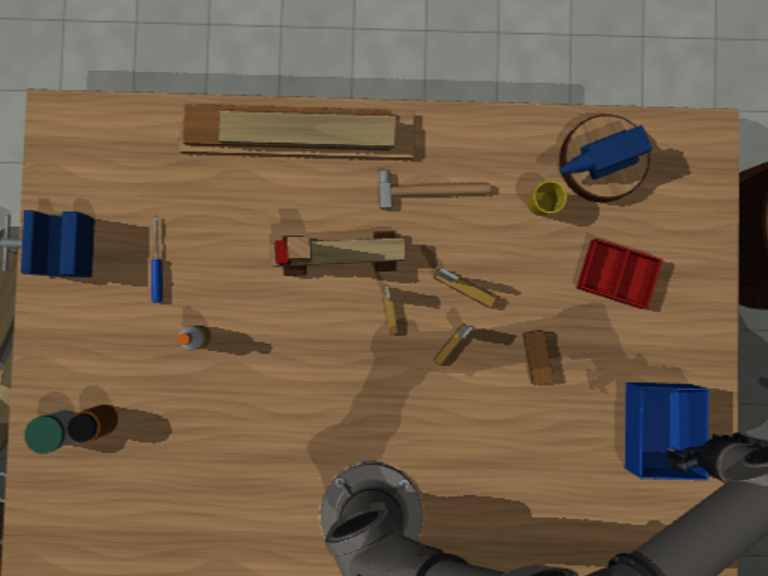

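Three candidate squares, full-res pixels in the top view: A (311,191), B (260,207), C (302,229); in the side view they are at (255,225), (241,206) and (220,230). A has the longest stock and tallest blade, so it fits. I'll confirm with an enlarged crop and first measurements.

```bash
cat > h.py <<'E'
from bench import *
import cv2,numpy as np
def ray(f,px):
    T=f["world_to_cam"];R=T[:3,:3];c=-R.T@T[:3,3]
    d=R.T@np.linalg.inv(f["K"])@np.array([px[0],px[1],1.]);return c,d/np.linalg.norm(d)
def atz(f,px,z):
    c,d=ray(f,px);return c+d*(z-c[2])/d[2]
def tri(fa,pa,fb,pb):
    (c,d),(e,g)=ray(fa,pa),ray(fb,pb)
    s=np.linalg.lstsq(np.c_[d,-g],e-c,rcond=None)[0]
    p,q=c+s[0]*d,e+s[1]*g;return (p+q)/2,np.linalg.norm(p-q)
def proj(f,P):
    T=f["world_to_cam"];q=np.atleast_2d(P)@T[:3,:3].T+T[:3,3];q=q@f["K"].T;return q[:,:2]/q[:,2:]
E
python3 - <<'E'
from h import *
s=grab_frame("side");t=grab_frame("top")
for n,a,b in(("grip",(259.5,205.6),(300.3,182.4)),("origin",(258.7,230.4),(293.3,186.3)),("corner",(267.4,179.2),(206.4,167.3))):
    p,e=tri(s,a,t,b);print(n,p.round(3),e.round(4),atz(s,a,.16 if 0 else p[2]).round(3))
for th in("square","plate"):
  for d in masks_of(th,t)[:3]:
    m=d["pixels"];c=max(cv2.findContours(m.astype(np.uint8),0,2)[0],key=cv2.contourArea)
    print(th,round(d["p"],2),m.sum(),cv2.minAreaRect(c))
c1=cv2.resize(t["img"][150:225,180:345],None,fx=4.8,fy=4.8,interpolation=cv2.INTER_CUBIC)[:,:790]
c2=cv2.resize(s["img"][135:265,200:300],None,fx=4.8*.0+2.3,fy=2.3,interpolation=cv2.INTER_CUBIC)
c2=cv2.resize(s["img"][190:260,205:275],(230,230),interpolation=cv2.INTER_CUBIC);c3=cv2.resize(s["img"][135:222,250:290],(106,230),interpolation=cv2.INTER_CUBIC)
im=np.zeros((595,790,3),np.uint8);im[:360,:c1.shape[1]]=c1[:360];im[362:592,:230]=c2;im[362:592,240:346]=c3
cv2.imwrite("pics/crop1.png",im[:,:,::-1])
E
```

```text
grip [ 0.549 -0.159  0.143] 0.0059 [ 0.546 -0.159  0.143]
origin [ 0.545 -0.147  0.02 ] 0.001 [ 0.546 -0.147  0.02 ]
corner [0.596 0.153 0.069] 0.005 [0.593 0.153 0.069]
square 0.81 356 ((310.3232421875, 191.82240295410156), (44.29316711425781, 8.711555480957031), 28.739797592163086)
square 0.55 128 ((259.7079772949219, 207.14401245117188), (30.4105281829834, 4.9193501472473145), 79.69515228271484)
square 0.46 176 ((301.0037536621094, 228.5867919921875), (6.081521511077881, 31.820486068725586), 42.51044845581055)
plate 0.75 1395 ((228.97116088867188, 168.38418579101562), (26.486541748046875, 82.75288391113281), 87.31622314453125)
plate 0.67 221 ((104.5, 186.5), (29.0, 7.0), 90.0)
```

View pics/crop1.png

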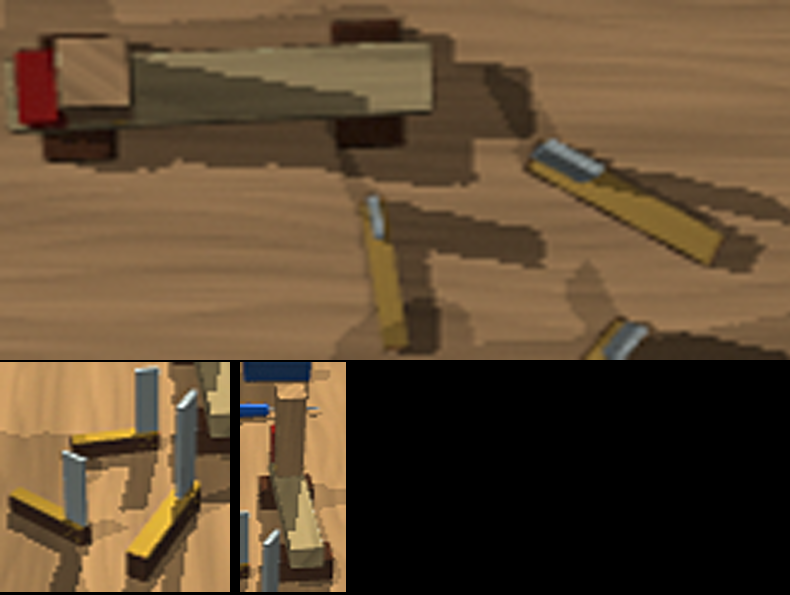

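Crop: A is clearly the largest square. Its blade is at the left end (crop px ~565,160) and its stock runs to (717,250). The plate runs from 8 to 433 with the stud at the left, and the free end is at the right. Next I get poses from the corner pixels.

Run:
```python
from h import *
from scipy.optimize import least_squares
s=grab_frame("side");t=grab_frame("top")
C=lambda x,y:(180+x/4.8-.4,150+y/4.8-.4)
def fit(pts,x0):
    def w(v):
        c,k=np.cos(v[2]),np.sin(v[2]);L=np.array([p[0] for p in pts])
        return np.c_[v[0]+c*L[:,0]-k*L[:,1],v[1]+k*L[:,0]+c*L[:,1],L[:,2]]
    def e(v):
        W=w(v);return np.concatenate([(proj(p[1],W[i])-p[2]).ravel() for i,p in enumerate(pts)])
    q=least_squares(e,x0,loss="soft_l1");print(q.x.round(4),e(q.x).reshape(-1,2).round(1).tolist());return q.x
# plate x axis ~ +y world ; plate y ~ -x world. 
sc=lambda x,y:(205+x*70/230-.4,190+(y-362)*70/230-.4)
sd=lambda x,y:(250+(x-240)*40/106-.4,135+(y-362)*87/230-.4)
print("plate");P=fit([((-.21,-.025,.076),t,C(433,42)),((-.21,.025,.076),t,C(433,110)),((.09,.025,.076),t,C(8,130)),((0,0,.076),s,(267.4,179.2)),((0,0,.076),t,(206.4,167.3)),
 ((-.21,.025,.076),s,sd(290,551)),((-.21,-.025,.076),s,sd(323,547))],[.59,.153,1.57])
print("square");Q=fit([((-.13,.012,.034),t,C(712,266)),((-.13,-.012,.034),t,C(723,232)),((.02,.012,.034),t,C(527,163)),((.02,-.004,.16),t,C(545,138)),((-.02,-.004,.16),t,C(606,164)),((0,0,.135),s,(259.5,205.6)),((0,0,0),s,(258.7,230.4)),
 ((-.13,.012,.034),s,sc(128,555)),((-.13,-.012,.034),s,sc(153,563)),((-.13,-.012,0),s,sc(153,580))],[.545,-.147,.9])
im=[]
for f,n in((t,0),(s,1)):
    g=cv2.resize(f["img"],None,fx=4,fy=4,interpolation=cv2.INTER_CUBIC).copy()
    for v,bx in((P,[(-.21,.09,-.025,.025,.04,.076),(0,.045,-.0225,.0225,.076,.226)]),(Q,[(-.13,.02,-.012,.012,0,.034),(-.02,.02,-.004,.004,.034,.16)])):
        c,k=np.cos(v[2]),np.sin(v[2])
        for b in bx:
            V=[(b[i],b[2+j],b[4+l]) for i in(0,1) for j in(0,1) for l in(0,1)]
            U=proj(f,np.array([(v[0]+c*x-k*y,v[1]+k*x+c*y,z) for x,y,z in V]))*4+2
            for i in range(8):
                for j in range(i):
                    if bin(i^j).count("1")==1: cv2.line(g,*[tuple(int(a) for a in U[m]) for m in(i,j)],(0,255,255),1,cv2.LINE_AA)
    im.append(g)
a=im[0][600:900,720:1370];b=im[1][540:1040,820:1200]
out=np.zeros((600,800,3),np.uint8);out[:300,:650]=a;c=cv2.resize(b,None,fx=.6,fy=.6,interpolation=cv2.INTER_AREA);out[300:300+c.shape[0],:c.shape[1]]=c
cv2.imwrite("pics/wire.png",out[:,:,::-1])
o=readout.get_obs();R=cv2.Rodrigues(np.array(o["orientation"]))[0];print(R.round(3).tolist())
```

```text
plate
[0.5955 0.149  1.6426] [[-0.5, -0.4], [0.1, 0.2], [-0.2, -0.1], [0.6, -0.9], [1.0, 0.7], [-0.1, -0.3], [0.0, 0.5]]
square
[ 0.5511 -0.1519  1.1569] [[-0.2, -1.5], [0.5, -0.7], [-0.9, 1.4], [0.3, 0.3], [-1.1, 0.3], [1.2, 0.8], [1.4, 4.9], [0.1, -0.2], [-1.3, -0.9], [-1.3, 1.2]]
[[0.945, 0.326, 0.0], [0.326, -0.945, -0.0], [0.0, 0.0, -1.0]]
```

View pics/wire.png

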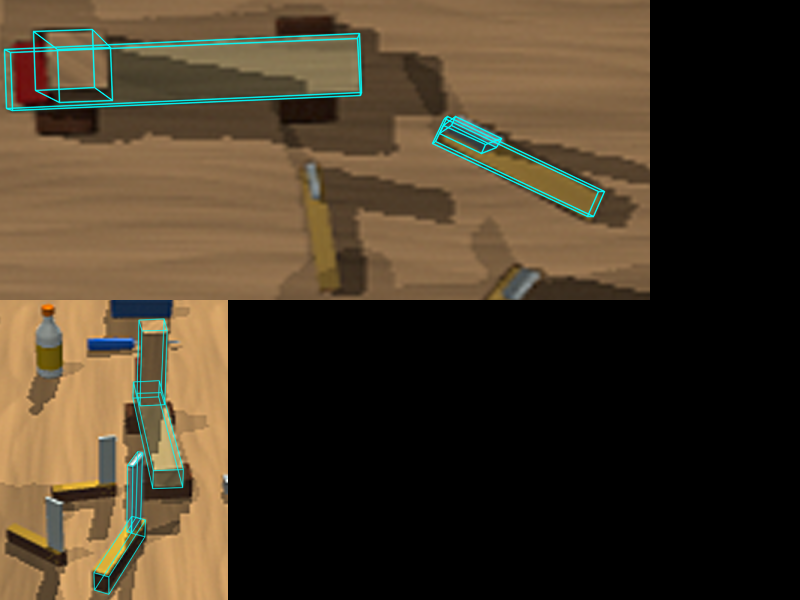

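Plate: corner (0.5955, 0.149), yaw 1.643, wireframe on it. Square: about (0.551, −0.152), yaw 1.09–1.16. I'll move above the blade.

>>> {"name": "step_arm", "arguments": {"commands": [[0.943,-0.704,0,0,0,-0.126,-1],[0.943,-0.704,0,0,0,-0.126,-1],[0.943,-0.704,0,0,0,-0.126,-1],[0.943,-0.704,0,0,0,-0.126,-1],[0.943,-0.704,0,0,0,-0.126,-1],[0.943,-0.704,0,0,0,-0.126,-1],[0.943,-0.704,0,0,0,-0.126,-1],[0.943,-0.704,0,0,0,-0.126,-1],[0.943,-0.704,0,0,0,-0.126,-1],[0.943,-0.704,0,0,0,-0.126,-1]], "newtons": 80}}

```text
clock: 2.45
tcp_pos: [0.5529, -0.1474, 0.3043]
orientation: [-2.654, -1.68, -0.003]
contact_force: [-0.3, -0.5, 0.1]
grip_width: 0.0856
```

Run:
```python
from h import *
s=grab_frame("side");t=grab_frame("top")
o=readout.get_obs();print(np.round(o["tcp_pos"],4),cv2.Rodrigues(np.array(o["orientation"]))[0].round(3).tolist(),np.round(o["joints"],2),np.round(o["contact_force"],2))
P=np.array(o["tcp_pos"]);G=P-[0,0,.1144+0];print(proj(s,G),proj(t,P))
a=cv2.resize(s["img"][120:270,190:320],None,fx=3.8,fy=3.8,interpolation=cv2.INTER_CUBIC)
cv2.imwrite("pics/appr.png",a[:,:,::-1])
```

```text
[ 0.5528 -0.1478  0.3041] [[0.427, 0.904, 0.001], [0.904, -0.427, 0.002], [0.002, 0.001, -1.0]] [ 0.46  0.34 -0.38  1.79  0.14  1.05 -0.42] [-1.1   0.6   0.18]
[[261.3315292  193.16481434]] [[301.88460786 179.3745803 ]]
```

View pics/appr.png

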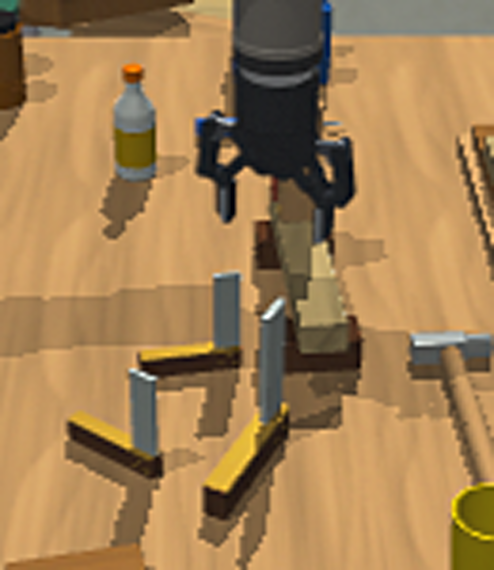

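Run:
```python
from h import *
s=grab_frame("side");t=grab_frame("top")
print(atz(t,(298.8,182.3),.16),atz(s,(261.6,201),.16),tri(s,(261.6,201),t,(298.8,182.3)))
Q=(.5511,-.1519,1.1569)
print(proj(s,[Q[0],Q[1],.16]),proj(t,[Q[0],Q[1],.16]))
# stock free end mid top
print(atz(t,(180+717.5/4.8,150+249/4.8),.034),atz(s,(190+216/3.8,120+487/3.8),.034))
```

```text
[ 0.5516826  -0.15253385  0.16      ] [ 0.55399402 -0.15398178  0.16      ] (array([ 0.55289933, -0.1526463 ,  0.1590554 ]), np.float64(0.0023300540998556483))
[[260.77964849 200.68773238]] [[298.59750815 182.47622296]]
[ 0.49378526 -0.27183775  0.034     ] [ 0.4990545  -0.26637471  0.034     ]
```

>>> {"name": "step_arm", "arguments": {"commands": [[-0.01,0.004,0.08,0,0,0,-1],[-0.01,0.004,0.16,0,0,0,-1],[-0.01,0.004,0.228,0,0,0,-1],[-0.01,0.004,0.228,0,0,0,-1],[-0.01,0.004,0.228,0,0,0,1],[-0.01,0.004,0.228,0,0,0,1],[-0.01,0.004,0.228,0,0,0,1],[-0.01,0.004,0.228,0,0,0,1],[-0.01,0.004,0.228,0,0,0,1],[-0.01,0.004,0.228,0,0,0,1]], "newtons": 80}}

```text
clock: 3.9
tcp_pos: [0.5509, -0.1576, 0.1904]
orientation: [2.658, 1.673, 0.0]
contact_force: [-1.1, -0.7, 5.5]
grip_width: 0.0071
```

>>> {"name": "step_arm", "arguments": {"commands": [[0,0,-0.05,0,0,0,1],[0,0,-0.15,0,0,0,1],[0,0,-0.28,0,0,0,1],[0,0,-0.28,0,0,0,1],[0.08,-0.02,-0.28,0,0,-0.014,1],[0.16,-0.04,-0.28,0,0,-0.028,1],[0.24,-0.06,-0.28,0,0,-0.042,1],[0.32,-0.08,-0.28,0,0,-0.056,1],[0.4,-0.1,-0.28,0,0,-0.07,1],[0.479,-0.12,-0.28,0,0,-0.0826,1]], "newtons": 80}}

```text
clock: 5.15
tcp_pos: [0.5995, 0.0854, 0.3282]
orientation: [-2.136, -2.302, 0.004]
contact_force: [0.2, 1.1, -2.0]
grip_width: 0.0068
```

```bash
cat >> h.py <<'E'
def draw(path):
    s=grab_frame("side");t=grab_frame("top");o=readout.get_obs()
    R=cv2.Rodrigues(np.array(o["orientation"]))[0];p=np.array(o["tcp_pos"])
    print("tcp",p.round(4),"az",np.arctan2(R[1,0],R[0,0]).round(4),"zax",R[:,2].round(4),"F",np.round(o["contact_force"],1),"M",np.round(o["moment"],2),o["grip_width"],"t",o["clock"])
    c,k=np.cos(1.643),np.sin(1.643);d=p[:2]-[.5955,.149];print("tcp in plate x,y",(d@[c,k]).round(4),(d@[-k,c]).round(4))
    a=cv2.resize(s["img"][110:240,215:325],None,fx=4.5,fy=4.5,interpolation=cv2.INTER_CUBIC)
    b=cv2.resize(t["img"][140:200,180:285],None,fx=2.8,fy=2.8,interpolation=cv2.INTER_CUBIC)
    im=np.zeros((585,800,3),np.uint8);im[:a.shape[0],:a.shape[1]]=a;im[:b.shape[0],500:500+b.shape[1]]=b[:,:300]
    cv2.imwrite(path,im[:,:,::-1]);return s,t
E
python3 - <<'E'
from h import *
s,t=draw("pics/over.png")
for th in("heel","blade_grip"):print(th,[(round(d["p"],2),np.round(d["point"],1).tolist()) for d in tip_of(th,s)[:3]])
E
```

```text
tcp [0.5991 0.0905 0.3285] az 1.6524 zax [-0.002  0.003 -1.   ] F [-0.3  0.4 -2.6] M [ 0.1   0.05 -0.01] 0.0070426658046138825 t 5.25
tcp in plate x,y -0.0586 0.0006
heel [(0.73, [253.0, 217.1]), (0.58, [233.0, 242.8]), (0.52, [268.9, 171.6])]
blade_grip [(0.86, [226.2, 221.1]), (0.81, [246.8, 194.6]), (0.71, [270.7, 145.1])]
```

View pics/over.png

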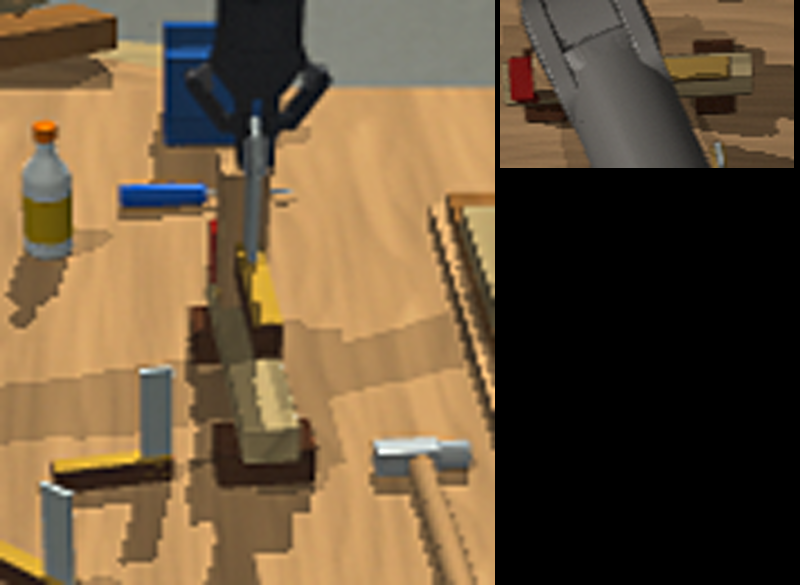

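Run:
```python
from h import *
s=grab_frame("side");t=grab_frame("top");o=readout.get_obs();p=np.array(o["tcp_pos"])
c,k=np.cos(1.65),np.sin(1.65)
print(p)
for off in(0,.005):
  for pitch in(0,.05):  # tail drops by pitch
    def W(x,y,z):
        z-=.135; X=x+off; 
        x2=X*np.cos(pitch)-z*np.sin(pitch)*-1*-1; z2=X*np.sin(pitch)+z*np.cos(pitch)
        return [p[0]+c*x2-k*y,p[1]+k*x2+c*y,p[2]-.0539+z2]
    for n,q in(("tailtopR",(-.13,-.012,.034)),("tailtopL",(-.13,.012,.034)),("tailbotL",(-.13,.012,0)),("bladetop",(-.02,0,.16)),("bladefoot",(-.02,0,.034))):
        u=proj(s,W(*q))[0];v=proj(t,W(*q))[0];print(off,pitch,n,((u-[215,110])*4.5).round(),((v-[180,140])*2.8+[500,0]).round())
```

```text
[0.5997756  0.08285613 0.32891615]
0 0 tailtopR [285. 325.] [741.  53.]
0 0 tailtopL [257. 326.] [742.  74.]
0 0 tailbotL [256. 360.] [741.  77.]
0 0 bladetop [257. 135.] [640.  58.]
0 0 bladefoot [253. 262.] [645.  69.]
0 0.05 tailtopR [283. 328.] [737.  54.]
0 0.05 tailtopL [256. 329.] [738.  75.]
0 0.05 tailbotL [254. 362.] [735.  77.]
0 0.05 bladetop [257. 136.] [641.  58.]
0 0.05 bladefoot [252. 260.] [640.  69.]
0.005 0 tailtopR [284. 322.] [737.  53.]
0.005 0 tailtopL [256. 323.] [738.  74.]
0.005 0 tailbotL [255. 357.] [737.  77.]
0.005 0 bladetop [256. 132.] [635.  58.]
0.005 0 bladefoot [252. 260.] [640.  69.]
0.005 0.05 tailtopR [283. 325.] [732.  54.]
0.005 0.05 tailtopL [255. 326.] [733.  75.]
0.005 0.05 tailbotL [253. 358.] [731.  78.]
0.005 0.05 bladetop [256. 134.] [636.  58.]
0.005 0.05 bladefoot [251. 258.] [636.  69.]
```

>>> {"name": "step_arm", "arguments": {"commands": [[0,0,0.03,0,0,0,1],[0,0,0.06,0,0,0,1],[0,0,0.09,0,0,0,1],[0,0,0.105,0,0,0,1],[0,0,0.112,0,0,0,1],[0,0,0.117,0,0,0,1],[0,0,0.12,0,0,0,1],[0,0,0.123,0,0,0,1],[0,0,0.125,0,0,0,1],[0,0,0.125,0,0,0,1]]}}

```text
clock: 6.7
tcp_pos: [0.5997, 0.0827, 0.2665]
orientation: [2.142, 2.298, -0.004]
contact_force: [0.1, -0.1, -1.8]
grip_width: 0.0067
```

Run:
```python
from h import *
draw("pics/x.png");draw("pics/x.png")
```

```text
tcp [0.5998 0.0827 0.2665] az 1.641 zax [-0.0012 -0.0021 -1.    ] F [-0.2 -0.7 -1.4] M [ 0.13 -0.02  0.04] 0.00713051088415431 t 6.8
tcp in plate x,y -0.0664 0.0005
tcp [0.5997 0.0827 0.2665] az 1.641 zax [-0.0013 -0.0021 -1.    ] F [ 0.   0.1 -1.7] M [ 0.1  -0.05  0.04] 0.006945103211346451 t 6.9
tcp in plate x,y -0.0664 0.0005
```

>>> {"name": "step_arm", "arguments": {"commands": [[0,0,0.001,0,0,0,1],[0,0,0.002,0,0,0,1],[0,0,0.003,0,0,0,1],[0,0,0.004,0,0,0,1],[0,0,0.004,0,0,0,1],[0,0,0.004,0,0,0,1],[0,0,0.004,0,0,0,1],[0,0,0.004,0,0,0,1],[0,0,0.004,0,0,0,1],[0,0,0.004,0,0,0,1]]}}

```text
clock: 8.15
tcp_pos: [0.6001, 0.0828, 0.2665]
orientation: [2.141, 2.296, -0.003]
contact_force: [-3.9, -2.2, 11.9]
grip_width: 0.0067
```

Run:
```python
from h import *
draw("pics/place.png")
```

```text
tcp [0.6001 0.0828 0.2665] az 1.6408 zax [ 3.0e-04 -2.5e-03 -1.0e+00] F [-4.4 -0.3 10.8] M [-0.3   1.25 -0.01] 0.00715957729823486 t 8.25
tcp in plate x,y -0.0663 0.0002
```

View pics/place.png

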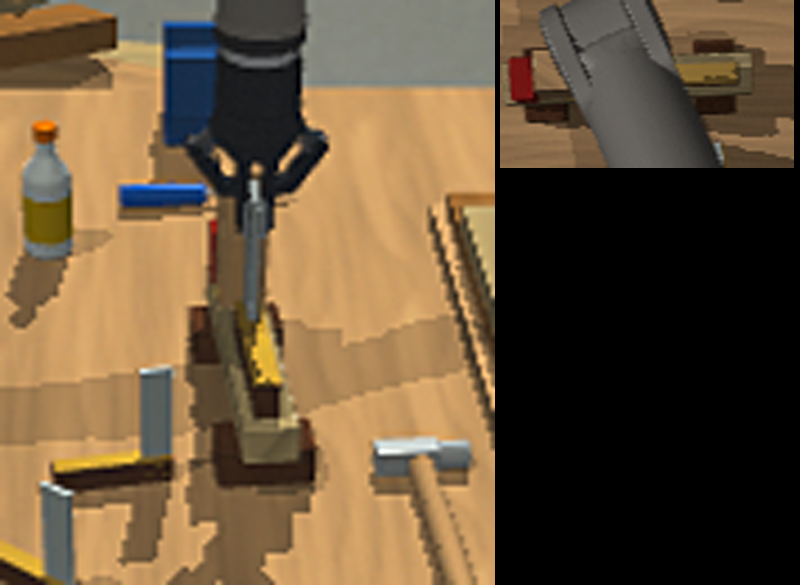

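Milestone 2 met: the square is standing on the plate, centred, with the stud still clear. Now a light slide.

>>> {"name": "step_arm", "arguments": {"commands": [[0,0,0.001,0,0,0,1],[0.006,0,0.001,0,0,0,1],[0.012,0,0.001,0,0,0,1],[0.018,0,0.001,0,0,0,1],[0.024,0,0.001,0,0,0,1],[0.03,0,0.001,0,0,0,1],[0.036,0,0.001,0,0,0,1],[0.042,0,0.001,0,0,0,1],[0.048,0,0.001,0,0,0,1],[0.048,0,0.001,0,0,0,1]]}}

```text
clock: 9.5
tcp_pos: [0.5991, 0.1068, 0.2666]
orientation: [2.14, 2.295, -0.001]
contact_force: [0.3, -3.1, 7.2]
grip_width: 0.0073
```

Run:
```python
from h import *
draw("pics/x.png")
```

```text
tcp [0.5991 0.1067 0.2665] az 1.6406 zax [ 0.002  -0.0026 -1.    ] F [ 0.2 -3.7  7.1] M [-0.87 -0.06  0.02] 0.007330135707415893 t 9.6
tcp in plate x,y -0.0424 -0.0005
```

>>> {"name": "step_arm", "arguments": {"commands": [[0.003,0,0.0005,0,0,0,1],[0.006,0,0.0005,0,0,0,1],[0.009,0,0.0005,0,0,0,1],[0.012,0,0.0005,0,0,0,1],[0.015,0,0.0005,0,0,0,1],[0.018,0,0.0005,0,0,0,1],[0.021,0,0.0005,0,0,0,1],[0.024,0,0.0005,0,0,0,1],[0.024,0,0.0005,0,0,0,1],[0.024,0,0.0005,0,0,0,1]]}}

```text
clock: 10.85
tcp_pos: [0.5986, 0.1187, 0.2665]
orientation: [2.14, 2.295, 0.0]
contact_force: [-0.1, -2.2, 5.3]
grip_width: 0.0068
```

Run:
```python
from h import *
draw("pics/x.png")
```

```text
tcp [0.5986 0.1187 0.2665] az 1.6404 zax [ 0.0029 -0.0025 -1.    ] F [ 0.3 -3.6  4.9] M [-0.83 -0.06  0.06] 0.007013178425931891 t 10.95
tcp in plate x,y -0.0304 -0.0009
```

>>> {"name": "step_arm", "arguments": {"commands": [[0.001,0,0.0005,0,0,0,1],[0.002,0,0.0005,0,0,0,1],[0.003,0,0.0005,0,0,0,1],[0.004,0,0.0005,0,0,0,1],[0.005,0,0.0005,0,0,0,1],[0.006,0,0.0005,0,0,0,1],[0.008,0,0.0005,0,0,0,1],[0.01,0,0.0005,0,0,0,1],[0.01,0,0.0005,0,0,0,1],[0.01,0,0.0005,0,0,0,1]]}}

```text
clock: 12.2
tcp_pos: [0.5986, 0.1232, 0.2666]
orientation: [2.14, 2.293, -0.0]
contact_force: [-0.2, -5.3, 6.8]
grip_width: 0.0072
```

Run:
```python
from h import *
draw("pics/near.png")
```

```text
tcp [0.5985 0.1232 0.2665] az 1.64 zax [ 0.0034 -0.0034 -1.    ] F [-1.1 -5.3  6.3] M [-1.18  0.08  0.03] 0.00720370740777245 t 12.3
tcp in plate x,y -0.026 -0.0012
```

View pics/near.png

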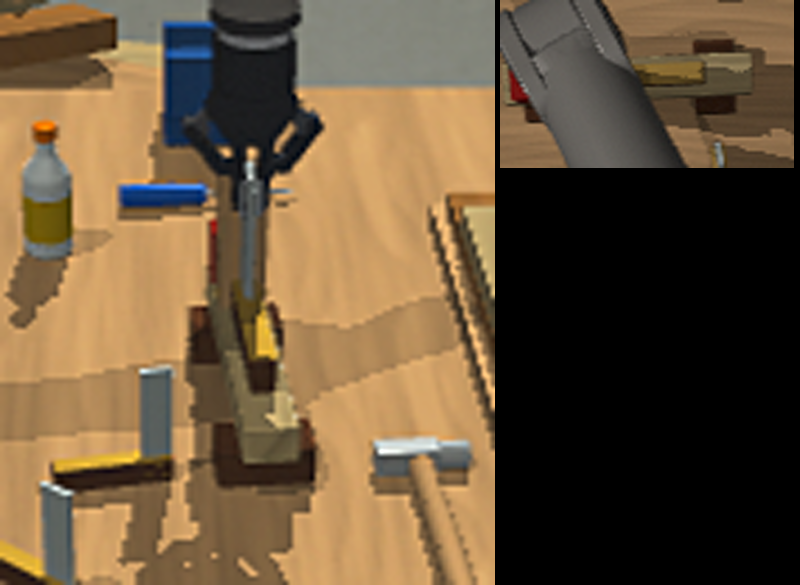

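>>> {"name": "step_arm", "arguments": {"commands": [[0.001,0,0.0005,0,0,0,1],[0.002,0,0.0005,0,0,0,1],[0.003,0,0.0005,0,0,0,1],[0.004,0,0.0005,0,0,0,1],[0.005,0,0.0005,0,0,0,1],[0.006,0,0.0005,0,0,0,1],[0.007,0,0.0005,0,0,0,1],[0.007,0,0.0005,0,0,0,1],[0.007,0,0.0005,0,0,0,1],[0.007,0,0.0005,0,0,0,1]]}}

```text
clock: 13.55
tcp_pos: [0.5986, 0.1245, 0.2667]
orientation: [2.14, 2.29, -0.004]
contact_force: [-1.4, -7.4, 9.5]
grip_width: 0.007
```

Run:
```python
from h import *
draw("pics/x.png")
```

```text
tcp [0.5986 0.1246 0.2667] az 1.6386 zax [ 0.0034 -0.0069 -1.    ] F [-0.5 -8.6  8.6] M [-2.32  0.47 -0.02] 0.007003010988185789 t 13.65
tcp in plate x,y -0.0246 -0.0013
```

>>> {"name": "step_arm", "arguments": {"commands": [[0.002,0,-0.0005,0,0,0,1],[0.004,0,-0.0005,0,0,0,1],[0.006,0,-0.0005,0,0,0,1],[0.008,0,-0.0005,0,0,0,1],[0.008,0,-0.0005,0,0,0,1],[0.008,0,-0.0005,0,0,0,1],[0.008,0,-0.0005,0,0,0,1],[0.008,0,-0.0005,0,0,0,1],[0.008,0,-0.0005,0,0,0,1],[0.008,0,-0.0005,0,0,0,1]]}}

```text
clock: 14.9
tcp_pos: [0.5984, 0.1266, 0.2666]
orientation: [2.141, 2.287, -0.008]
contact_force: [-1.0, -8.6, 3.8]
grip_width: 0.0068
```

Run:
```python
from h import *
draw("pics/x.png")
```

```text
tcp [0.5984 0.1265 0.2666] az 1.637 zax [ 0.0026 -0.0097 -0.9999] F [-0.6 -9.   4.5] M [-1.5   0.09  0.08] 0.006764794477943981 t 15.0
tcp in plate x,y -0.0226 -0.0013
```

>>> {"name": "step_arm", "arguments": {"commands": [[0.002,0,0,0,0.001,0,1],[0.003,0,0,0,0.002,-0.0005,1],[0.004,0,0,0,0.003,-0.001,1],[0.005,0,0,0,0.003,-0.001,1],[0.006,0,0,0,0.003,-0.001,1],[0.006,0,0,0,0.003,-0.001,1],[0.006,0,0,0,0.003,-0.001,1],[0.006,0,0,0,0.003,-0.001,1],[0.006,0,0,0,0.003,-0.001,1],[0.006,0,0,0,0.003,-0.001,1]]}}

```text
clock: 16.25
tcp_pos: [0.5986, 0.1259, 0.2665]
orientation: [-2.141, -2.297, -0.005]
contact_force: [-0.6, -12.5, 6.3]
grip_width: 0.0071
```

Run:
```python
from h import *
draw("pics/p2.png")
```

```text
tcp [0.5986 0.1259 0.2665] az 1.6408 zax [ 8.0e-04  3.6e-03 -1.0e+00] F [ -1.  -12.2   6.8] M [-2.86  0.04  0.08] 0.007258745222162963 t 16.35
tcp in plate x,y -0.0233 -0.0014
```

View pics/p2.png

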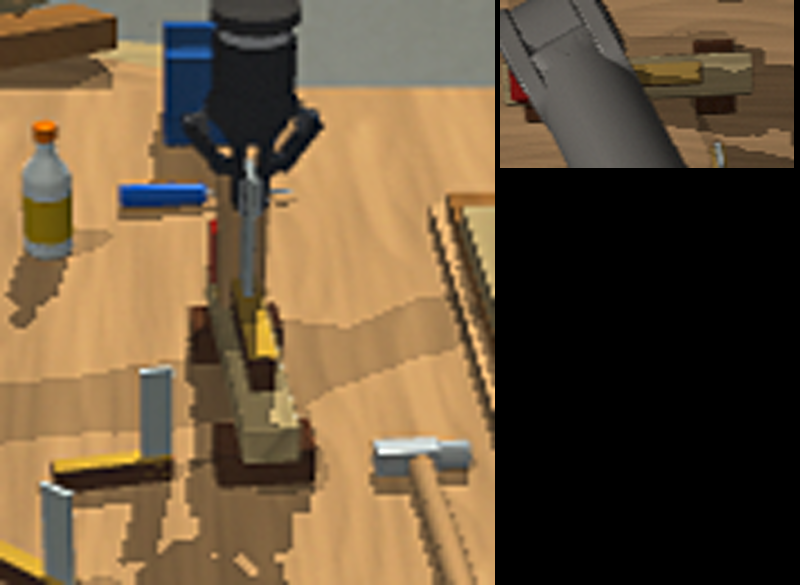

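>>> {"name": "step_arm", "arguments": {"commands": [[0.003,0,0.001,0,-0.0005,0,1],[0.005,0,0.002,0,-0.001,0,1],[0.007,0,0.003,0,-0.0015,0,1],[0.008,0,0.003,0,-0.0015,0,1],[0.009,0,0.003,0,-0.0015,0,1],[0.009,0,0.003,0,-0.0015,0,1],[0.009,0,0.003,0,-0.0015,0,1],[0.009,0,0.003,0,-0.0015,0,1],[0.009,0,0.003,0,-0.0015,0,1],[0.009,0,0.003,0,-0.0015,0,1]]}}

```text
clock: 17.6
tcp_pos: [0.5988, 0.1268, 0.2665]
orientation: [2.14, 2.288, -0.011]
contact_force: [-5.5, -14.6, 16.6]
grip_width: 0.0071
```

Run:
```python
from h import *
draw("pics/x.png")
```

```text
tcp [0.5988 0.1268 0.2665] az 1.6375 zax [ 0.0016 -0.0111 -0.9999] F [ -4.9 -14.7  17.4] M [-2.34  1.17  0.23] 0.006951239754196162 t 17.7
tcp in plate x,y -0.0224 -0.0017
```

>>> {"name": "step_arm", "arguments": {"commands": [[0.004,0,0.001,0,0.0005,-0.0005,1],[0.008,0,0.001,0,0.0005,-0.0005,1],[0.012,0,0.001,0,0.001,-0.0005,1],[0.014,0,0.001,0,0.001,-0.0005,1],[0.014,0,0.001,0,0.001,-0.0005,1],[0.014,0,0.001,0,0.001,-0.0005,1],[0.014,0,0.001,0,0.001,-0.0005,1],[0.014,0,0.001,0,0.001,-0.0005,1],[0.014,0,0.001,0,0.001,-0.0005,1],[0.014,0,0.001,0,0.001,-0.0005,1]]}}

```text
clock: 18.95
tcp_pos: [0.5988, 0.1271, 0.2665]
orientation: [2.142, 2.285, -0.016]
contact_force: [-5.4, -21.6, 15.4]
grip_width: 0.0071
```

Run:
```python
from h import *
draw("pics/x.png")
```

```text
tcp [0.5989 0.1271 0.2665] az 1.635 zax [-2.000e-04 -1.410e-02 -9.999e-01] F [ -5.1 -21.9  15.8] M [-3.43  1.06  0.25] 0.006939751906187874 t 19.05
tcp in plate x,y -0.0221 -0.0018
```

The pinch point has stayed at plate x −0.0230 while the push rose from 9 to 22 N, so the stud is on its stop. I'll take out the tool's forward tilt while keeping the press.

>>> {"name": "step_arm", "arguments": {"commands": [[0.008,0,0.002,0,0.001,-0.0005,1],[0.009,0,0.0025,0,0.002,-0.001,1],[0.009,0,0.003,0,0.003,-0.001,1],[0.009,0,0.003,0,0.003,-0.001,1],[0.009,0,0.003,0,0.003,-0.001,1],[0.009,0,0.003,0,0.003,-0.001,1],[0.009,0,0.003,0,0.003,-0.001,1],[0.009,0,0.003,0,0.003,-0.001,1],[0.009,0,0.003,0,0.003,-0.001,1],[0.009,0,0.003,0,0.003,-0.001,1]]}}

```text
clock: 20.3
tcp_pos: [0.5991, 0.1264, 0.2664]
orientation: [2.146, 2.293, -0.006]
contact_force: [-6.5, -17.3, 19.5]
grip_width: 0.0068
```

Run:
```python
from h import *
draw("pics/fin.png")
```

```text
tcp [0.5991 0.1264 0.2664] az 1.6372 zax [-0.0016 -0.0034 -1.    ] F [ -6.5 -18.1  19.3] M [-3.56  1.2   0.2 ] 0.006769722043514839 t 20.4
tcp in plate x,y -0.0228 -0.0019
```

View pics/fin.png

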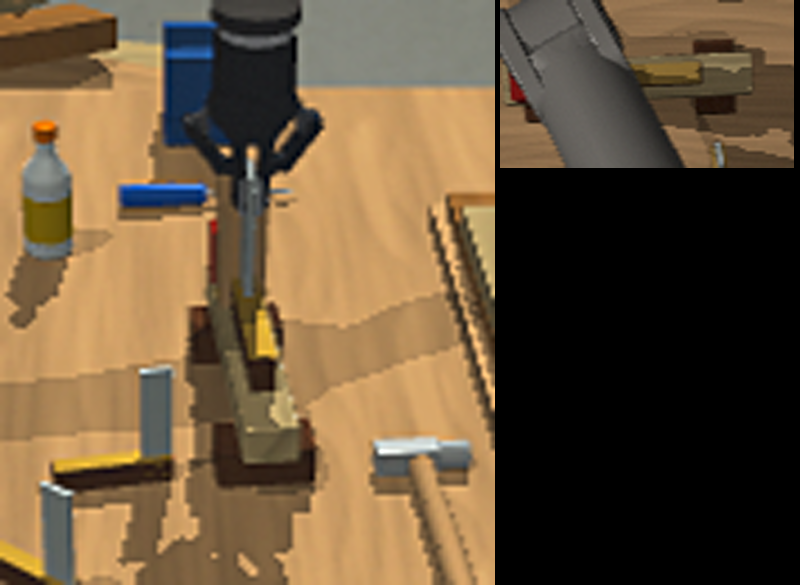

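The square is still flat and in line, and the bystanders are where they were. I'll shift some force from down to the stud side, so that plate friction can't be carrying the push.

>>> {"name": "step_arm", "arguments": {"commands": [[0.009,0,0.002,0,0.001,-0.0005,1],[0.011,0,0.001,0,0.0012,-0.0005,1],[0.013,0,0,0,0.0014,-0.0005,1],[0.013,0,0,0,0.0014,-0.0005,1],[0.013,0,0,0,0.0014,-0.0005,1],[0.013,0,0,0,0.0014,-0.0005,1],[0.013,0,0,0,0.0014,-0.0005,1],[0.013,0,0,0,0.0014,-0.0005,1],[0.013,0,0,0,0.0014,-0.0005,1],[0.013,0,0,0,0.0014,-0.0005,1]]}}

```text
clock: 21.65
tcp_pos: [0.5991, 0.1265, 0.2665]
orientation: [2.148, 2.292, -0.008]
contact_force: [-3.2, -18.7, 11.8]
grip_width: 0.0069
```

Run:
```python
from h import *
draw("pics/x.png")
```

```text
tcp [0.5991 0.1265 0.2665] az 1.6356 zax [-0.0035 -0.0039 -1.    ] F [ -4.  -19.2  11.6] M [-3.8   0.56  0.23] 0.007169640984909696 t 21.75
tcp in plate x,y -0.0227 -0.002
```

Run:
```python
from bench import *
print(r.hand_in()); o=readout.get_obs(); print(o["clock"],o["tcp_pos"],o["contact_force"],o["grip_width"])
```

```text
the job is handed in; nothing more can be done
None
the job is handed in; nothing more can be done
```

I handed the job in at about 21.8 s with the try square still held and pressed into the corner. I pinched the largest of the three squares by its blade, stood it on the middle of the plate, slid it lightly to the stud and pushed the stud back. No verdict was reported.

Last checks before handing in:
- **Forces:** the wrist read 19 N towards the stud and 12 N down. After allowing for the square's weight and estimated friction, that is about 14 N on the plate and 13 N on the stud. It never came near 60 N.
- **Grip:** the grip was set to 80 N and the fingers read about 7 mm on the 8 mm blade.
- **Alignment:** the tool was about 0.005 rad off vertical, in line with the plate to about 0.007 rad and 2 mm off its middle.
- **Stud:** the grasp point held its place along the plate to about 0.2 mm while the push rose from 9 to 22 N, so I take the stud to be on its stop.
- **Bystanders:** the hammer, glue bottle and screwdriver looked unmoved in the last picture. The tin, offcut and tray were outside that crop and I did not check them again.

Two things remain uncertain:
- **Not seen directly:** the stud's lean and the square's last milliradians of tilt could not be resolved in the images. I inferred both from forces and positions.
- **Uneven pressure:** the last moment reading suggested the side push acted low on the blade, near the heel. Earlier presses had also loaded the blade higher up.

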